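# Hold the hand stamp ready over a marker plate

## Task

Of the two marker plates, pick the one lying with its framed side up and seat it, frame still up, flat in the pocket of the jig. Then lift the hand stamp over the tape dispenser and finish while holding it still, upright and squarely over the middle of the plate's frame, about 5 mm above the frame, so that the shopkeeper can check the position before printing. The stamp must never touch the plate or the jig, and the other plate, the tape dispenser and the card box beyond it stay where they are.

Things in the scene. Friction and masses are not known exactly. Their poses are not given: they have to be found in the camera images.
- framed_mid (a point): centre of the marker plate that lies framed side up: rigid grey plastic, 48 (x) x 84 (y) x 10 mm (z), 40 g; a 6 mm slab with, on its upper side, a raised frame 4 mm high and 6 mm wide along the whole outer edge round a sunken 36 x 72 mm panel. The frame's top is 5 mm above this point, the underside 5 mm below. z points out of the framed side (up), y along the length. Both plates start flat on the counter and may lie in either of two places
- plain_mid (a point): centre of the other marker plate, same size and material, lying upside down: its plain flat side is up and the frame faces the counter. z points up, y along its length
- pocket_mid (a point): centre of the fixed jig's pocket, where a seated plate's centre lies: 13 mm above the counter, 5 mm above the pocket's floor, the top of a flat 90 (x) x 126 (y) x 8 mm grey metal base. Four dark L-shaped corner stops, 6 mm thick and high, bound the 53 (x) x 89 (y) mm pocket; between them its long sides are open for fingers over 53 mm. y: its length. The plate fits either way round
- stamp_mid (a point): centre of the wooden hand stamp, standing upright on the counter, 60 g or so: this point is on its upright axis, 37 mm above its underside and 37 mm below its top. Rectangular foot 24 (x) x 56 (y) x 20 mm high, above it a 20 mm thick neck to 36 mm, then a round knob, at most 26 mm thick, from 36 to 74 mm above the underside, by which it is held. y is the length of the foot, z up
- dispenser_mid (a point): centre of the tape dispenser, 145 (x) x 52 (y) x 95 mm high, standing on the counter between the stamp and the jig; this point is half-way up, x along its length
- tags_mid (a point): centre of the small card box, 60 (x) x 85 (y) x 45 mm high, on the counter beyond the tape dispenser

How it is judged:
By the outcome, as a careful person would: the job done as asked, in the order asked, and still so for the second after the job is handed in, while the arm keeps its last pose, push and grip.
It also fails if it takes over 51 s, if anything falls off the work surface, if the arm or the gripper's body presses on something with over 40 N, if the wrist force passes 120 N, or if a joint passes its speed limit or range.

## Robot

A 6-joint arm with a two-finger parallel gripper is mounted at the origin on a cart in front of the work surface, level with it; the furniture and walls round the work are solid. World frame = base frame: x ahead of the robot, y to its left, z up, the work surface at z = 0. Lengths are in mm, angles in rad, forces in N, time in s.
With the tool pointing down it reaches from about 350 to 850 mm from the base axis. Payload 8.1 kg.
Tool frame: the origin (TCP) lies between the finger pads; the fingertips stand 22 mm ahead of it and the grasp point (between the pads) lies 3 mm ahead of it (robot.tips_ahead is the z of the fingertips in the tool frame, in mm); z points along the fingers, y is the line along which they close (so a half turn about z gives the same grasp; the last joint's range is limited). The gripper opens to 93 mm and grips with 3 to 60 N. Pads are 15 mm wide; open, the fingers measure 128 mm over their backs; the gripper's body (75 mm by 188 mm) begins 65 mm behind the grasp point.
Start: joints at [1.142, 0.13, 1.488, -0, 1.523, -0.085], TCP at [202.219, 564.901, 240.635] pointing down, gripper open.
Joint ranges: [-2.96, 2.96], [-0.89, 2.26], [0.02, 2.5], [-1.34, 4.48], [0, 2.73], [-2.66, 2.66]. Speed limits (rad/s): [2.39, 2.39, 2.79, 3.14, 3.14, 3.14].

## Interface

Orientations are given as [roll, pitch, yaw] about the fixed x, y, z axes, in that order (R = Rz(yaw) Ry(pitch) Rx(roll)).
In Python, from cell import robot, eyes, finder gives the robot as it stands.
- The arm moves only by the tool drive_tool, never from a script. Its argument "commands" is a list of rows, each a list of 6 numbers: the shift along the world's x, y, z in cm, then the turn, a rotation vector about the world's x, y, z in rad. In form: [[x, y, z, ax, ay, az], ...]. A call has 1 to 12 rows; each row shifts and turns the commanded pose from where the row before left it; what a row does not reach is not made up. A row lasts 1/8 s, in which the tool goes at most 62.5 mm and 10.7 degrees, less where a joint would pass 70% of its speed; a pose out of reach is approached as far as the arm can. A call with a gripper value outside its range is refused whole. "fingers" is the closure, from 0 (fully open) to 1 (shut), set as the call begins (left out, the last holds). The fingers move at their own pace and stop on an object; "squeeze" is the grip in N (left out, the last holds). Time passes only in rows, so rows that do not move let the fingers close. It gives the time, the measured TCP pose, the force, the opening and the grip force at its end, in the units of the state.
- robot.get_obs(): the state, without advancing time (a new reading comes with each control period).
- eyes.snapshot(name): name is "side" or "top"; returns the picture (400x640x3 uint8, red, green, blue); there is no depth.
- eyes.camera_model(name): a dict with "camera_matrix" (3x3 intrinsics, pixels), "k1" (the pictures are not rectified: a ray, as slopes to the right and down, at radius r is drawn at 1 + k1 r^2 times it, then the intrinsics apply), "extrinsics" (4x4, takes a point from camera to world coordinates). Camera axes: x right, y up, looking along -z (the intrinsics and any distortion apply to the point x, -y, -z); pixel columns grow to the right and rows downward; lengths in mm; the calibration is good to about 2 mm. A picture is of the moment at which its call begins. camera_model takes no time and is no camera call.
- robot.close_job(): hands the job in; it is judged then, once.
Trained networks look in the newest picture that a camera, given by its name, has taken for a name from the list of things; names that differ only in an ending like _2 or _b are one class to them, and where a whole thing is asked for, a point or a joint stands for the part that bears it (a point fixed in the world has none). Each returns a list of dicts, best first, with "confidence" (0 to 1); they miss things now and then, are a little off and sometimes report something else, mostly with a low value. They report only what shows in the picture. A call takes as long as a camera call.
- finder.recognise(camera, target): "location" ([x, y, z] in mm, in world coordinates, good to about 4 mm: the middle of the surface that is visible of it).
The state is a dict: "time": time; "joint_positions": joint angles; "joint_velocities": joint speeds; "effort": joint torques, N m; "tcp_pos": TCP position; "eef_rot": TCP orientation; "ft_force": force on the tool from outside, world axes, zero at the start; "torque": the same for the moment, N m; "finger_gap": opening from 0.0 (shut) to 1.0 (fully open); "gripper_force": force on a finger pad.
Only numpy, scipy, OpenCV 4.12 (cv2) and the standard library are available. Lean on these libraries where they do the work, as an engineer would, in place of code of your own. Each camera call takes 0.05 s, during which the arm holds its last target. There are 200 camera calls.

## Working session

There is one attempt and no reset: what is moved stays moved. The work goes in short steps, Python scripts to look and compute and a tool call to move; the robot and the scene stay as the last step left them, time stands still between calls to the robot, and variables do not carry over. Pictures are saved under pics/ and viewed, at most 10 in all, crops included, and the job is handed in when it is done.

Besides the shell and the picture viewer there is one more tool, called after ">>>" as name(argument=value, ...), one argument or row to a line, values as JSON. drive_tool: Moves the arm, as the interface text tells. Its arguments: {"type":"object","properties":{"commands":{"type":"array"},"fingers":{"type":"number"},"squeeze":{"type":"number"}},"required":["commands"]}

```bash
mkdir -p pics; ls; python3 - <<'E'
from cell import robot, eyes, finder
import cv2
for c in ("top","side"):
    cv2.imwrite(f"pics/{c}0.png", eyes.snapshot(c)[:,:,::-1])
    m=eyes.camera_model(c); print(c,m)
    for t in ("framed_mid","plain_mid","pocket_mid","stamp_mid","dispenser_mid","tags_mid"):
        print(t,[(round(d["confidence"],2),[round(float(v)) for v in d["location"]]) for d in finder.recognise(c,t)[:3]])
o=robot.get_obs(); print(o)
E
```

```text
pics
top {'camera_matrix': array([[414.99790765,   0.        , 321.45356904],
       [  0.        , 414.99790765, 201.38019881],
       [  0.        ,   0.        ,   1.        ]]), 'k1': -0.019979081091871864, 'extrinsics': array([[-2.23949259e-02,  9.93730608e-01, -1.09535136e-01,
         3.92382566e+02],
       [-9.99187470e-01, -2.59198769e-02, -3.08635740e-02,
        -2.13994852e+01],
       [-3.35092154e-02,  1.08754947e-01,  9.93503646e-01,
         1.07357472e+03],
       [ 0.00000000e+00,  0.00000000e+00,  0.00000000e+00,
         1.00000000e+00]])}
framed_mid [(0.78, [534, -323, 11])]
plain_mid [(0.58, [408, -339, 12])]
pocket_mid [(0.79, [492, -96, 3]), (0.61, [483, 93, 40])]
stamp_mid [(0.64, [451, 252, 20])]
dispenser_mid [(0.8, [485, 95, 42])]
tags_mid [(0.79, [606, 91, 48]), (0.74, [486, 94, 41])]
side {'camera_matrix': array([[361.46970002,   0.        , 327.9540741 ],
       [  0.        , 361.46970002, 200.8505517 ],
       [  0.        ,   0.        ,   1.        ]]), 'k1': -0.005972000485226787, 'extrinsics': array([[ 7.44810644e-01,  5.52395347e-01, -3.74321365
[... 526 characters left out ...]

{'time': 0.7, 'joint_positions': array([ 1.14159699e+00,  1.30372996e-01,  1.48818235e+00,  6.67735404e-06,
        1.52301658e+00, -8.53779721e-02]), 'joint_velocities': array([ 0.00016907, -0.00217981,  0.00241684, -0.00012331,  0.00240599,
        0.00044226]), 'effort': array([-4.25624175e-04, -5.59598029e+01, -4.91940916e+01,  7.64513668e-02,
        2.24812719e-02, -7.69054537e-06]), 'tcp_pos': array([202.22026293, 564.90476032, 240.66106808]), 'eef_rot': array([ 3.14157143e+00, -4.87767086e-06,  2.79777097e+00]), 'ft_force': array([-0.30930905,  0.36129976, -0.3569308 ]), 'torque': array([ 0.02604369, -0.00863963, -0.00956926]), 'gripper_force': 0.0, 'finger_gap': 0.9991539134130547}
```

View pics/top0.png

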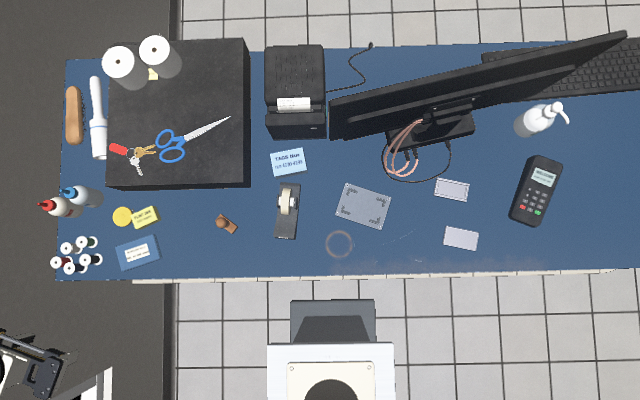

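View pics/side0.png

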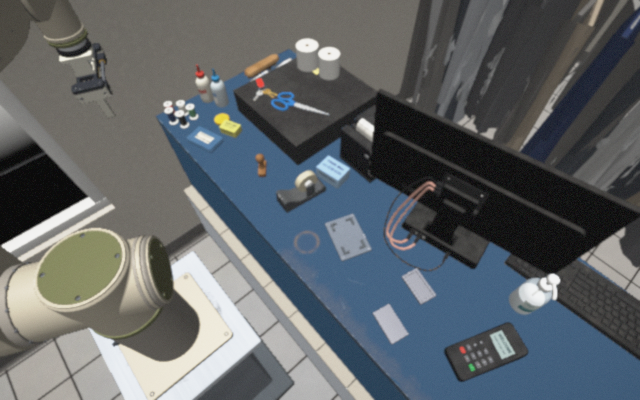

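The top view shows the plates at about (452,189), which seems framed, and (461,238). The jig is at (363,205), the stamp at (227,223), the dispenser at (287,211) and the card box at (288,161). I'll enlarge the view to confirm.

```bash
python3 - <<'E'
import cv2, numpy as np
a=cv2.imread("pics/top0.png"); b=cv2.imread("pics/side0.png")
def cr(i,x0,y0,x1,y1,s): return cv2.resize(i[y0:y1,x0:x1],None,fx=s,fy=s,interpolation=cv2.INTER_CUBIC)
p1=cr(a,330,150,490,255,5)
cv2.imwrite("pics/c1.png",p1[:525,:800])
E
cat > h.py <<'E'
import numpy as np, cv2
from cell import robot, eyes, finder
def ray(c,uv):
    m=eyes.camera_model(c);K=m["camera_matrix"];E=m["extrinsics"]
    uv=np.asarray(uv,float).reshape(-1,2)
    s=cv2.undistortPoints(uv.reshape(-1,1,2),K,np.array([m["k1"],0,0,0,0])).reshape(-1,2)
    d=np.c_[s[:,0],-s[:,1],-np.ones(len(s))]@E[:3,:3].T
    return E[:3,3],d
def at_z(c,uv,z):
    o,d=ray(c,uv); return o+d*((z-o[2])/d[:,2])[:,None]
def proj(c,P):
    m=eyes.camera_model(c);K=m["camera_matrix"];E=m["extrinsics"]
    p=(np.asarray(P,float).reshape(-1,3)-E[:3,3])@E[:3,:3]
    s=np.c_[p[:,0],-p[:,1]]/-p[:,2:3]; s=s*(1+m["k1"]*(s**2).sum(1,keepdims=True))
    return s@K[:2,:2].T+K[:2,2]
E
```

```text
(no output)
```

View pics/c1.png

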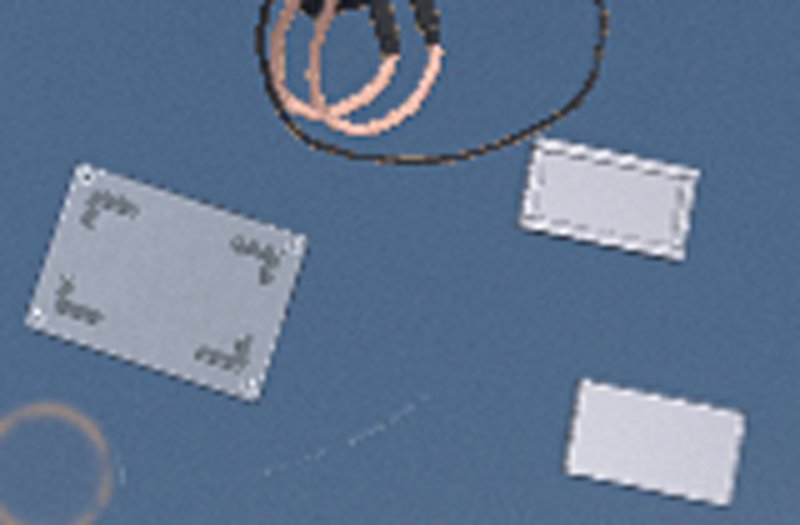

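The crop shows the framed plate at crop (610,200), at the far place, and the plain one at (655,440). The jig is at (165,283). I'll fit box silhouettes for the poses.

```bash
cat >> h.py <<'E'
from scipy.optimize import minimize
def hullmask(c,P,x0,y0,w,h,s=8):
    q=(proj(c,P)+0.5-[x0,y0])*s
    m=np.zeros((h*s,w*s),np.uint8)
    cv2.fillConvexPoly(m,cv2.convexHull(np.round(q*16).astype(np.int32)).reshape(-1,2),255,shift=4)
    return cv2.resize(m,(w,h),interpolation=cv2.INTER_AREA)/255.
def box(x,y,a,sx,sy,z0,z1):
    c,s=np.cos(a),np.sin(a);R=np.array([[c,-s],[s,c]])
    k=np.array([[i*sx/2,j*sy/2] for i in(-1,1) for j in(-1,1)])@R.T+[x,y]
    return np.r_[np.c_[k,np.full(4,z0)],np.c_[k,np.full(4,z1)]]
def fit(c,img,f,guess,col=None,pad=8,pts=None):
    """f(x,y,a)->points; img RGB; soft mask by colour distance from background"""
    q=proj(c,f(*guess)); x0,y0=np.maximum(np.floor(q.min(0)).astype(int)-pad,0); x1,y1=np.ceil(q.max(0)).astype(int)+pad
    I=img[y0:y1,x0:x1].astype(float); h,w=I.shape[:2]
    m0=hullmask(c,f(*guess),x0,y0,w,h)
    er=m0>0.99
    bg=np.median(I[(m0==0)],axis=0); fg=np.median(I[er],axis=0)
    d=fg-bg; S=np.clip(((I-bg)@d)/(d@d),0,1)
    cost=lambda p:np.mean((S-hullmask(c,f(p[0],p[1],p[2]/100),x0,y0,w,h))**2)
    best=None
    for da in (-10,0,10):
        g=np.array([guess[0],guess[1],guess[2]*100+da])
        r=minimize(cost,g,method="Nelder-Mead",options=dict(initial_simplex=[g,g+[6,0,0],g+[0,6,0],g+[0,0,10]],xatol=.05,fatol=1e-7))
        if best is None or r.fun<best.fun: best=r
    return np.round([best.x[0],best.x[1],best.x[2]/100],3),round(best.fun,4)
E
python3 - <<'E'
from h import *
T={c:cv2.imread(f"pics/{c}0.png")[:,:,::-1] for c in("top","side")}
for c in T:
    print(c)
    print("framed",fit(c,T[c],lambda x,y,a:box(x,y,a,48,84,0,10),(534,-323,-.2)))
    print("plain",fit(c,T[c],lambda x,y,a:box(x,y,a,48,84,0,10),(407,-338,-.2)))
    print("jig",fit(c,T[c],lambda x,y,a:box(x,y,a,90,126,0,8),(492,-97,-.3)))
    print("disp",fit(c,T[c],lambda x,y,a:box(x,y,a,145,52,0,40),(480,92,0)))
    print("tags",fit(c,T[c],lambda x,y,a:box(x,y,a,60,85,0,45),(600,89,.2)))
    print("stampfoot",fit(c,T[c],lambda x,y,a:box(x,y,a,24,56,0,20),(450,250,-.9),pad=4))
a,b=T["top"][195:250,200:260],T["side"][140:190,235:295]
v=[cv2.resize(np.ascontiguousarray(i[:50,:60,::-1]),None,fx=6.5,fy=6.5,interpolation=cv2.INTER_CUBIC) for i in(a,b)]
cv2.imwrite("pics/st.png",np.hstack(v))
E
```

```text
top
framed (array([ 5.33351e+02, -3.23222e+02, -2.38000e-01]), np.float64(0.0171))
plain (array([ 4.07222e+02, -3.39692e+02, -2.35000e-01]), np.float64(0.0079))
jig (array([ 4.9622e+02, -9.4440e+01, -3.4400e-01]), np.float64(0.0278))
disp (array([ 4.87132e+02,  1.00662e+02, -1.15000e-01]), np.float64(0.0326))
tags (array([6.12582e+02, 9.47340e+01, 1.75000e-01]), np.float64(0.0529))
stampfoot (array([458.224, 260.018,  -0.638]), np.float64(0.0176))
side
framed (array([ 5.35619e+02, -3.21812e+02, -2.40000e-01]), np.float64(0.0087))
plain (array([ 4.09113e+02, -3.38102e+02, -2.25000e-01]), np.float64(0.0056))
jig (array([ 4.98403e+02, -9.28640e+01, -3.47000e-01]), np.float64(0.0173))
disp (array([ 4.88297e+02,  9.85850e+01, -1.41000e-01]), np.float64(0.0382))Traceback (most recent call last):
  File "<stdin>", line 9, in <module>
  File "h.py", line 38, in fit
    r=minimize(cost,g,method="Nelder-Mead",options=dict(initial_simplex=[g,g+[6,0,0],g+[0,6,0],g+[0,0,10]],xatol=.05,fatol=1e-7))
    res = _minimize_neldermead(fun, x0, args, callback, bounds=bounds,
                               **options)
    fxr = func(xr)
    fx = function(np.copy(x), *(wrapper_args + args))
  File "h.py", line 34, in <lambda>
    cost=lambda p:np.mean((S-hullmask(c,f(p[0],p[1],p[2]/100),x0,y0,w,h))**2)
                             ~~~~~~~~^^^^^^^^^^^^^^^^^^^^^^^^^^^^^^^^^^^
  File "h.py", line 18, in hullmask
    q=(proj(c,P)+0.5-[x0,y0])*s
       ~~~~^^^^^
  File "h.py", line 12, in proj
    m=eyes.camera_model(c);K=m["camera_matrix"];E=m["extrinsics"]
ValueError: time passes only in moves, steps and waits
```

```bash
sed -i 's/^def ray/import functools\neyes_cm=functools.cache(eyes.camera_model)\ndef ray/; s/m=eyes.camera_model(c)/m=eyes_cm(c)/' h.py
python3 - <<'E'
from h import *
T={c:cv2.imread(f"pics/{c}0.png")[:,:,::-1] for c in("top","side")}
for c in T:
    print(c,"tags",fit(c,T[c],lambda x,y,a:box(x,y,a,60,85,0,45),(600,89,.2)))
a,b=T["top"][195:250,200:260],T["side"][140:190,235:295]
v=[cv2.resize(np.ascontiguousarray(i[:50,:60,::-1]),None,fx=6.5,fy=6.5,interpolation=cv2.INTER_CUBIC) for i in(a,b)]
cv2.imwrite("pics/st.png",np.hstack(v))
E
```

```text
top tags (array([6.12582e+02, 9.47340e+01, 1.75000e-01]), np.float64(0.0529))
side tags (array([6.15860e+02, 1.02246e+02, 1.60000e-01]), np.float64(0.0895))
```

View pics/st.png

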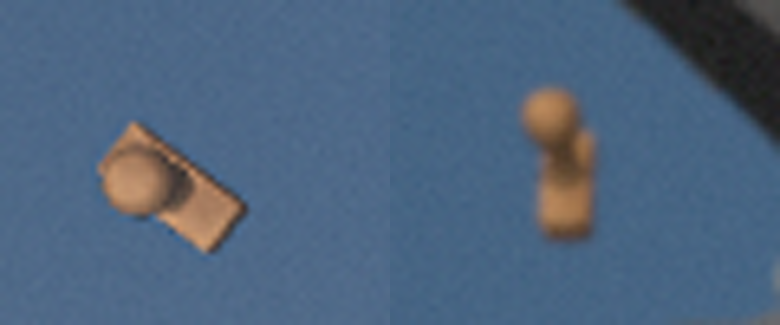

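```bash
cat >> h.py <<'E'
def stampmask(c,p,x0,y0,w,h,z=0):
    x,y,a=p
    t=np.linspace(0,2*np.pi,24,endpoint=False)
    kn=np.vstack([np.c_[x+13*np.cos(f)*np.cos(t),y+13*np.cos(f)*np.sin(t),np.full(24,z+55+19*np.sin(f))] for f in np.linspace(-1.5,1.5,15)])
    nk=np.vstack([np.c_[x+10*np.cos(t),y+10*np.sin(t),np.full(24,z+k)] for k in(20,40)])
    return np.maximum.reduce([hullmask(c,P,x0,y0,w,h) for P in(kn,nk,box(x,y,a,24,56,z,z+20))])
def fitstamp(c,img,g,z=0,pad=6):
    q=proj(c,box(g[0],g[1],g[2],30,56,z,z+74)); x0,y0=np.floor(q.min(0)).astype(int)-pad; x1,y1=np.ceil(q.max(0)).astype(int)+pad
    I=img[y0:y1,x0:x1].astype(float); D=I[:,:,0]-I[:,:,2]
    lo=np.percentile(D,20); S=np.clip((D-lo)/(60),0,1)   # background blue: strongly negative
    h,w=S.shape; g=np.array([g[0],g[1],g[2]*100])
    cost=lambda p:np.mean((S-stampmask(c,(p[0],p[1],p[2]/100),x0,y0,w,h,z))**2)
    r=minimize(cost,g,method="Nelder-Mead",options=dict(initial_simplex=[g,g+[6,0,0],g+[0,6,0],g+[0,0,10]],xatol=.05,fatol=1e-7))
    return np.round([r.x[0],r.x[1],r.x[2]/100],3),round(r.fun,4),np.round([lo,np.percentile(D,95)])
E
python3 - <<'E'
from h import *
T={c:cv2.imread(f"pics/{c}0.png")[:,:,::-1] for c in("top","side")}
for c in T: print(c,fitstamp(c,T[c],(452,255,-.64)))
E
```

```text
top (array([458.741, 260.056,  -0.659]), np.float64(0.0037), array([-59.,  74.]))
side (array([462.374, 264.571,  -0.711]), np.float64(0.0104), array([-62.,  69.]))
```

>>> drive_tool(
  commands=[
    [1.66,-4.44,0,0,0,-0.0733],
    [1.66,-4.44,0,0,0,-0.0733],
    [1.66,-4.44,0,0,0,-0.0733],
    [1.66,-4.44,0,0,0,-0.0733],
    [1.66,-4.44,0,0,0,-0.0733],
    [1.66,-4.44,0,0,0,-0.0733],
    [1.66,-4.44,0,0,0,-0.0733],
    [1.66,-4.44,0,0,0,-0.0733],
    [1.66,-4.44,0,0,0,-0.0733],
    [1.66,-4.44,0,0,0,-0.0733],
    [1.66,-4.44,0,0,0,-0.0733],
    [1.66,-4.44,0,0,0,-0.0733],
  ],
  fingers=0.25,
  squeeze=15,
)

```text
time: 2.2
tcp_pos: [401.9, 30.5, 241.0]
eef_rot: [3.14, 0.0, 1.916]
ft_force: [0.5, 0.7, 0.5]
finger_gap: 0.746
gripper_force: 0.0
```

>>> drive_tool(
  commands=[
    [1.66,-4.44,-1.5,0,0,-0.0733],
    [1.66,-4.44,-1.5,0,0,-0.0733],
    [1.66,-4.44,-1.5,0,0,-0.0733],
    [1.66,-4.44,-1.5,0,0,-0.0733],
    [1.66,-4.44,-1.5,0,0,-0.0733],
    [1.66,-4.44,-1.5,0,0,-0.0733],
    [1.66,-4.44,-1.5,0,0,-0.0733],
    [1.66,-4.44,-1.5,0,0,-0.0733],
    [0,0,0,0,0,0],
  ],
)

```text
time: 3.32
tcp_pos: [533.3, -325.2, 117.7]
eef_rot: [-3.138, -0.001, 1.328]
ft_force: [-0.9, -0.3, -0.3]
finger_gap: 0.752
gripper_force: 0.0
```

>>> drive_tool(
  commands=[
    [0,0,-3,0,0,0],
    [0,0,-3,0,0,0],
    [0,0,-1.5,0,0,0],
    [0,0,-0.5,0,0,0],
    [0,0,0,0,0,0],
    [0,0,0,0,0,0],
  ],
)

```text
time: 4.08
tcp_pos: [535.1, -323.6, 42.2]
eef_rot: [3.14, 0.001, 1.332]
ft_force: [-0.6, -0.0, 1.2]
finger_gap: 0.745
gripper_force: 0.0
```

```bash
python3 - <<'E'
from h import *
a=eyes.snapshot("side");b=eyes.snapshot("top")
print(robot.get_obs()["tcp_pos"],robot.get_obs()["eef_rot"])
f=lambda i,x,y:cv2.resize(np.ascontiguousarray(i[y:y+110,x:x+80,::-1]),None,fx=5,fy=5,interpolation=cv2.INTER_CUBIC)
q=proj("side",[534,-322,10])[0].astype(int);p=proj("top",[534,-322,10])[0].astype(int)
cv2.imwrite("pics/g1.png",np.hstack([f(a,q[0]-40,q[1]-65),f(b,p[0]-40,p[1]-65)]))
E
```

```text
[ 534.89743725 -323.56620309   41.85793117] [3.13986799e+00 6.96936861e-04 1.33182657e+00]
```

View pics/g1.png

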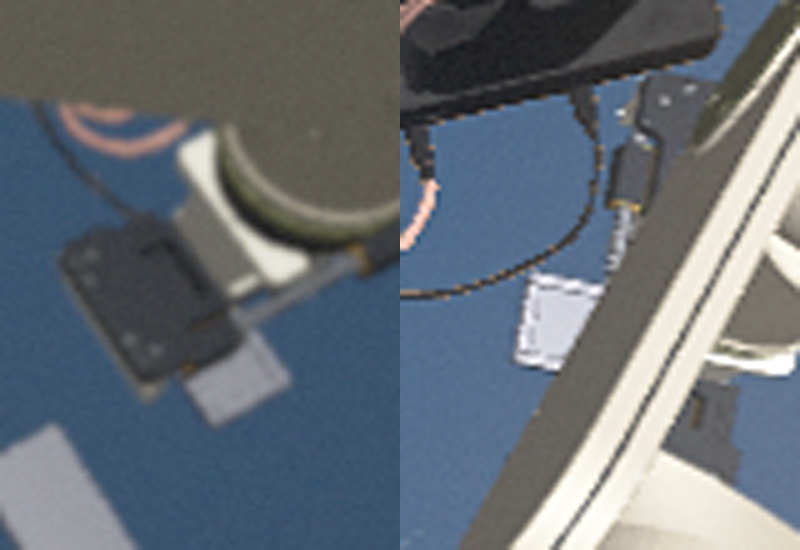

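The side view (left) shows the open gripper straddling the plate. The top view (right) shows a finger clear of the cable, so I'll descend and grip.

>>> drive_tool(
  commands=[
    [0,0.1,-1,0,0,0],
    [0,0,-0.5,0,0,0],
    [0,0,-0.3,0,0,0],
    [0,0,0,0,0,0],
    [0,0,0,0,0,0],
  ],
)

```text
time: 4.8
tcp_pos: [534.2, -322.1, 22.5]
eef_rot: [-3.142, -0.0, 1.332]
ft_force: [0.2, -0.5, -0.3]
finger_gap: 0.748
gripper_force: 0.0
```

>>> drive_tool(
  commands=[
    [0,0,0,0,0,0],
    [0,0,0,0,0,0],
    [0,0,0,0,0,0],
    [0,0,0,0,0,0],
    [0,0,0,0,0,0],
    [0,0,0,0,0,0],
  ],
  fingers=1,
  squeeze=15,
)

```text
time: 5.55
tcp_pos: [534.2, -322.1, 22.6]
eef_rot: [-3.142, -0.0, 1.332]
ft_force: [-0.2, -0.0, -0.5]
finger_gap: 0.511
gripper_force: 15.0
```

>>> drive_tool(
  commands=[
    [0,0,1,0,0,0],
    [0,0,3,0,0,0],
    [-0.3,1.9,1.5,0,0,0],
    [-0.68,4.2,0,0,0,-0.0213],
    [-0.68,4.2,0,0,0,-0.0213],
    [-0.68,4.2,0,0,0,-0.0213],
    [-0.68,4.2,0,0,0,-0.0213],
    [-0.5,3.18,-1.5,0,0,-0.0213],
    [-0.2,1,-0.8,0,0,0],
    [0,0,0,0,0,0],
    [0,0,0,0,0,0],
  ],
)

```text
time: 6.92
tcp_pos: [497.7, -94.4, 55.4]
eef_rot: [3.14, 0.0, 1.225]
ft_force: [-0.5, -0.1, -0.6]
finger_gap: 0.512
gripper_force: 15.0
```

```bash
python3 - <<'E'
from h import *
a=eyes.snapshot("side");b=eyes.snapshot("top")
o=robot.get_obs();print(o["tcp_pos"],o["eef_rot"],o["finger_gap"])
f=lambda i,x,y:cv2.resize(np.ascontiguousarray(i[y:y+110,x:x+80,::-1]),None,fx=5,fy=5,interpolation=cv2.INTER_CUBIC)
q=proj("side",[497,-94,10])[0].astype(int);p=proj("top",[497,-94,10])[0].astype(int)
print(q,p)
cv2.imwrite("pics/g2.png",np.hstack([f(a,q[0]-40,q[1]-55),f(b,p[0]-40,p[1]-55)]))
E
```

```text
[497.68630097 -94.45031112  55.31644937] [3.14039714e+00 1.34156393e-04 1.22428809e+00] 0.5143322325761773
[347 235] [362 205]
```

View pics/g2.png

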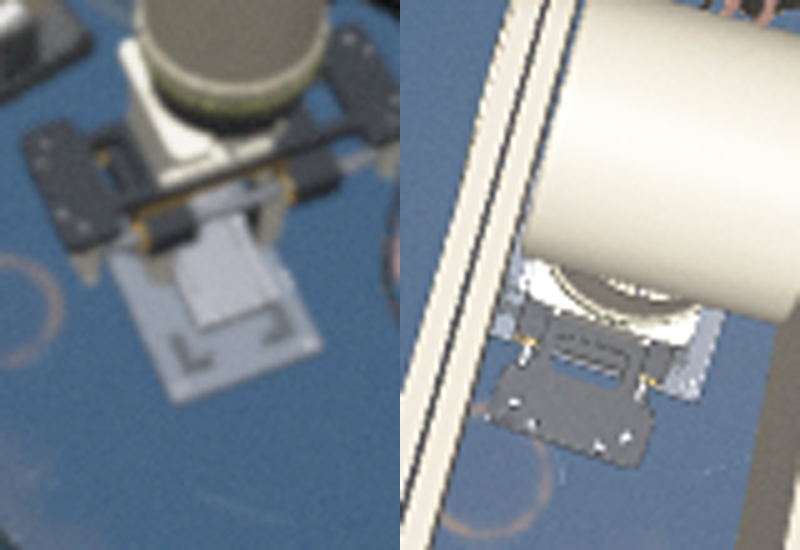

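```bash
python3 - <<'E'
from h import *
P=box(497.7,-94.45,-.346,48,84,32.7,42.7)
print(((proj("side",P)+.5-[307,180])*5).round())
J=box(497.3,-93.6,-.3455,53,89,8,14)
print(((proj("side",J)+.5-[307,180])*5).round())
E
```

```text
[[198. 337.]
 [138. 211.]
 [279. 307.]
 [216. 184.]
 [199. 328.]
 [138. 202.]
 [281. 298.]
 [217. 175.]]
[[192. 362.]
 [130. 231.]
 [280. 329.]
 [214. 201.]
 [192. 357.]
 [130. 225.]
 [281. 324.]
 [215. 196.]]
```

>>> drive_tool(
  commands=[
    [-0.06,0.11,-0.5,0,0,0],
    [0,0,-0.7,0,0,0],
    [0,0,-0.5,0,0,0],
    [0,0,-0.4,0,0,0],
    [0,0,-0.3,0,0,0],
    [0,0,0,0,0,0],
    [0,0,0,0,0,0],
  ],
)

```text
time: 7.9
tcp_pos: [496.5, -92.2, 30.7]
eef_rot: [3.141, -0.0, 1.225]
ft_force: [0.9, 0.4, -0.9]
finger_gap: 0.517
gripper_force: 15.0
```

>>> drive_tool(
  commands=[
    [0,0,0,0,0,0],
    [0,0,0,0,0,0],
    [0,0,0,0,0,0],
    [0,0,0,0,0,0],
  ],
  fingers=0.3,
)

```text
time: 8.4
tcp_pos: [496.4, -92.2, 30.6]
eef_rot: [-3.142, 0.0, 1.225]
ft_force: [0.3, -0.7, -0.1]
finger_gap: 0.7
gripper_force: 0.0
```

>>> drive_tool(
  commands=[
    [0,0,1.5,0,0,0],
    [0,0,4,0,0,0],
    [0,0,5,0,0,0],
    [-0.2,3,5,0,0,-0.02],
    [-0.4,4.5,2,0,0,-0.03],
    [-0.4,4.5,0,0,0,-0.03],
    [-0.4,4.5,0,0,0,-0.03],
    [-0.4,4.5,0,0,0,-0.03],
    [-0.4,4.5,0,0,0,-0.03],
    [-0.4,4.5,0,0,0,-0.03],
    [-0.4,4.5,0,0,0,-0.06],
    [-0.4,1,0,0,0,-0.06],
  ],
)

```text
time: 9.9
tcp_pos: [461.9, 265.4, 206.9]
eef_rot: [3.142, -0.001, 0.906]
ft_force: [-0.7, -0.1, 0.1]
finger_gap: 0.7
gripper_force: 0.0
```

```bash
python3 - <<'E'
from h import *
T={c:eyes.snapshot(c) for c in("top","side")}
o=robot.get_obs();print(o["time"],o["tcp_pos"],o["eef_rot"])
for c in T:
    cv2.imwrite(f"pics/{c}1.png",T[c][:,:,::-1])
    print(c,"plate",fit(c,T[c],lambda x,y,a:box(x,y,a,48,84,8,18),(497,-93,-.345),pad=3),
     "jig",fit(c,T[c],lambda x,y,a:box(x,y,a,90,126,0,8),(497,-93,-.345)))
f=lambda i,x,y:cv2.resize(np.ascontiguousarray(i[y:y+80,x:x+80,::-1]),None,fx=5,fy=5,interpolation=cv2.INTER_CUBIC)
q=proj("side",[497,-94,10])[0].astype(int);p=proj("top",[497,-94,10])[0].astype(int)
cv2.imwrite("pics/g3.png",np.hstack([f(T["side"],q[0]-40,q[1]-40),f(T["top"],p[0]-40,p[1]-40)]))
E
```

```text
10.0 [461.99293078 264.14959152 206.68403221] [ 3.14139606e+00 -8.93781182e-04  9.06744320e-01]
top plate (array([ 4.96418e+02, -9.27620e+01, -3.40000e-01]), np.float64(0.0381)) jig (array([ 4.96133e+02, -9.42720e+01, -3.47000e-01]), np.float64(0.0346))
side plate (array([ 5.00316e+02, -8.87800e+01, -3.49000e-01]), np.float64(0.0646)) jig (array([ 4.98468e+02, -9.24160e+01, -3.45000e-01]), np.float64(0.0186))
```

View pics/g3.png

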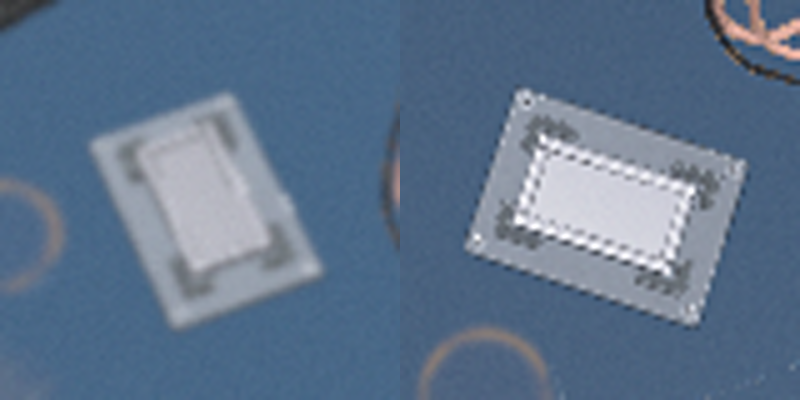

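The plate is seated frame up between the stops in both views. Next is the stamp.

>>> drive_tool(
  commands=[
    [-0.17,-0.25,-3,0,0,0],
    [0,0,-4,0,0,0],
    [0,0,-3.5,0,0,0],
    [0,0,-2,0,0,0],
    [0,0,-1,0,0,0],
    [0,0,0,0,0,0],
    [0,0,0,0,0,0],
  ],
)

```text
time: 10.88
tcp_pos: [461.7, 260.5, 72.0]
eef_rot: [3.141, -0.002, 0.905]
ft_force: [-0.3, 0.4, -0.2]
finger_gap: 0.7
gripper_force: 0.0
```

```bash
python3 - <<'E'
from h import *
a=eyes.snapshot("side");b=eyes.snapshot("top")
o=robot.get_obs();print(o["tcp_pos"],o["eef_rot"])
f=lambda i,x,y:cv2.resize(np.ascontiguousarray(i[y:y+80,x:x+80,::-1]),None,fx=5,fy=5,interpolation=cv2.INTER_CUBIC)
q=proj("side",[460,262,30])[0].astype(int);p=proj("top",[460,262,30])[0].astype(int)
cv2.imwrite("pics/g4.png",np.hstack([f(a,q[0]-40,q[1]-40),f(b,p[0]-40,p[1]-40)]))
E
```

```text
[461.62119494 260.62475816  71.95118578] [ 3.14061015e+00 -1.89994084e-03  9.05347933e-01]
```

View pics/g4.png

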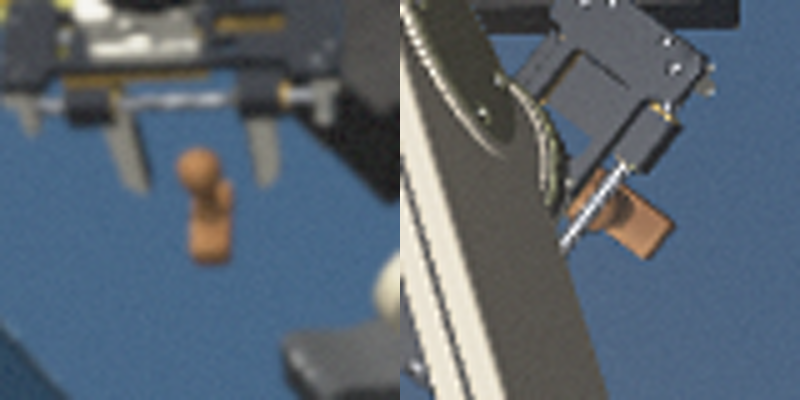

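```bash
python3 - <<'E'
from h import *
q=proj("side",[460,262,30])[0].astype(int)-40
u=np.array([np.cos(-.665),np.sin(-.665)])
for n,P in dict(t1=[*(np.array([461.6,260.6])+32.5*u),50],t2=[*(np.array([461.6,260.6])-32.5*u),50],knob=[460.3,262,55],top=[460.3,262,74],foot=[460.3,262,0]).items(): print(n,((proj("side",P)[0]+.5-q)*5).round())
b=eyes.snapshot("side")
I=b[q[1]:q[1]+80,q[0]:q[0]+80].astype(int); m=(I[:,:,0]-I[:,:,2]>25); m[:28]=0;m[56:]=0;m[:,:34]=0;m[:,50:]=0
r,c=np.nonzero(m)
for y in range(28,56): 
    k=c[r==y]
    if len(k): print(y,k.min(),k.max(),end='; ')
print(fitstamp("side",b,(460.3,262,-.67),pad=2))
E
```

```text
t1 [257. 179.]
t2 [151. 184.]
knob [200. 176.]
top [195. 156.]
foot [213. 232.]
30 38 41; 31 36 42; 32 36 42; 33 36 43; 34 36 43; 35 36 43; 36 37 44; 37 38 45; 38 39 45; 39 39 45; 40 39 45; 41 39 45; 42 39 45; 43 39 45; 44 38 45; 45 38 45; 46 38 45; 47 38 45; 48 38 45; 49 38 45; 50 38 44; 51 39 44; (array([462.663, 264.941,  -0.712]), np.float64(0.0424), array([-63.,  84.]))
```

```bash
cat > s.py <<'E'
from h import *
B={"top":(-1.,-.8),"side":(1.1,.7)}
def prep(c,img,g,z=0,pad=5):
    q=proj(c,box(g[0],g[1],g[2],30,56,z,z+74)); x0,y0=np.floor(q.min(0)).astype(int)-pad; x1,y1=np.ceil(q.max(0)).astype(int)+pad
    I=img[y0:y1,x0:x1].astype(float); D=I[:,:,0]-I[:,:,2]; lo=np.percentile(D,15); hi=np.percentile(D,90)
    return np.clip((D-lo)/(hi-lo)*1.15,0,1),x0,y0
def model(c,x,y,a,zc,rk,hk,x0,y0,w,h):
    x+=B[c][0];y+=B[c][1]
    t=np.linspace(0,2*np.pi,24,endpoint=False)
    kn=np.vstack([np.c_[x+rk*np.cos(f)*np.cos(t),y+rk*np.cos(f)*np.sin(t),np.full(24,zc+hk*np.sin(f))] for f in np.linspace(-1.5,1.5,13)])
    nk=np.vstack([np.c_[x+9*np.cos(t),y+9*np.sin(t),np.full(24,k)] for k in(20,zc-5)])
    return np.maximum.reduce([hullmask(c,P,x0,y0,w,h) for P in(kn,nk,box(x,y,a,24,56,0,20))])
if __name__=="__main__":
    g=(458,260,-.66)
    D={c:prep(c,cv2.imread(f"pics/{c}0.png")[:,:,::-1],g) for c in B}
    def cost(p,v=False):
        e=[np.mean((S-model(c,p[0],p[1],p[2]/100,p[3],13,74-p[3],x0,y0,S.shape[1],S.shape[0]))**2) for c,(S,x0,y0) in D.items()]
        return e if v else sum(e)
    s=np.array([458,260,-66,58.])
    r=minimize(cost,s,method="Nelder-Mead",options=dict(initial_simplex=[s,s+[5,0,0,0],s+[0,5,0,0],s+[0,0,8,0],s+[0,0,0,4]],xatol=.05,fatol=1e-7,maxiter=300))
    print(r.x.round(1),cost(r.x,True))
E
python3 s.py
```

```text
[459.8 261.4 -65.7  60.9] [np.float64(0.004872028636774002), np.float64(0.005806495603251893)]
```

>>> drive_tool(
  commands=[
    [-0.18,0.08,-0.5,0,0,0.009],
    [0,0,-0.4,0,0,0],
    [0,0,0,0,0,0],
    [0,0,0,0,0,0],
  ],
)

```text
time: 11.52
tcp_pos: [458.8, 261.1, 61.5]
eef_rot: [-3.141, 0.0, 0.914]
ft_force: [0.5, -0.3, -1.0]
finger_gap: 0.692
gripper_force: 0.0
```

>>> drive_tool(
  commands=[
    [0,0,0,0,0,0],
    [0,0,0,0,0,0],
    [0,0,0,0,0,0],
    [0,0,0,0,0,0],
    [0,0,0,0,0,0],
    [0,0,0,0,0,0],
    [0,0,0,0,0,0],
    [0,0,0,0,0,0],
  ],
  fingers=1,
  squeeze=25,
)

```text
time: 12.52
tcp_pos: [458.9, 261.1, 61.6]
eef_rot: [3.142, 0.0, 0.914]
ft_force: [-0.1, -0.3, 0.2]
finger_gap: 0.266
gripper_force: 25.0
```

>>> drive_tool(
  commands=[
    [0,0,1,0,0,0],
    [0,0,3,0,0,0],
    [0,0,4,0,0,0],
    [0,0,4,0,0,0],
    [0,-1,2,0,0,0.02],
    [0.3,-3,0,0,0,0.03],
    [0.5,-4.5,0,0,0,0.04],
    [0.5,-4.5,0,0,0,0.04],
    [0.5,-4.5,0,0,0,0.04],
    [0.5,-4.5,0,0,0,0.04],
    [0.5,-4.5,0,0,0,0.04],
    [0.5,-4.5,0,0,0,0.04],
  ],
)

```text
time: 14.02
tcp_pos: [492.0, -50.4, 202.6]
eef_rot: [3.14, -0.0, 1.206]
ft_force: [1.0, 0.1, -0.2]
finger_gap: 0.266
gripper_force: 25.0
```

>>> drive_tool(
  commands=[
    [0.3,-3,0,0,0,0.022],
    [0.3,-1.4,-1,0,0,0],
    [0.3,0,-3,0,0,0],
    [0.08,0,-2.5,0,0,0],
    [0,0,-1,0,0,0],
    [0,0,0,0,0,0],
    [0,0,0,0,0,0],
    [0,0,0,0,0,0],
  ],
)

```text
time: 15.02
tcp_pos: [502.5, -93.0, 127.9]
eef_rot: [3.14, -0.0, 1.226]
ft_force: [-0.5, 0.4, 0.6]
finger_gap: 0.267
gripper_force: 25.0
```

```bash
python3 - <<'E'
from h import *
a=eyes.snapshot("side");b=eyes.snapshot("top")
for c,i in(("side",a),("top",b)): cv2.imwrite(f"pics/{c}2.png",i[:,:,::-1])
o=robot.get_obs();print(o["tcp_pos"],o["eef_rot"],o["finger_gap"])
f=lambda i,x,y:cv2.resize(np.ascontiguousarray(i[y:y+80,x:x+80,::-1]),None,fx=5,fy=5,interpolation=cv2.INTER_CUBIC)
q=proj("side",[497,-93,20])[0].astype(int);p=proj("top",[497,-93,20])[0].astype(int); print(q,p)
cv2.imwrite("pics/g5.png",np.hstack([f(a,q[0]-40,q[1]-40),f(b,p[0]-40,p[1]-40)]))
E
```

```text
[502.23597875 -93.00717844 127.48139232] [ 3.14018651e+00 -1.13407917e-04  1.22626860e+00] 0.26188734841578687
[347 233] [362 204]
```

View pics/g5.png

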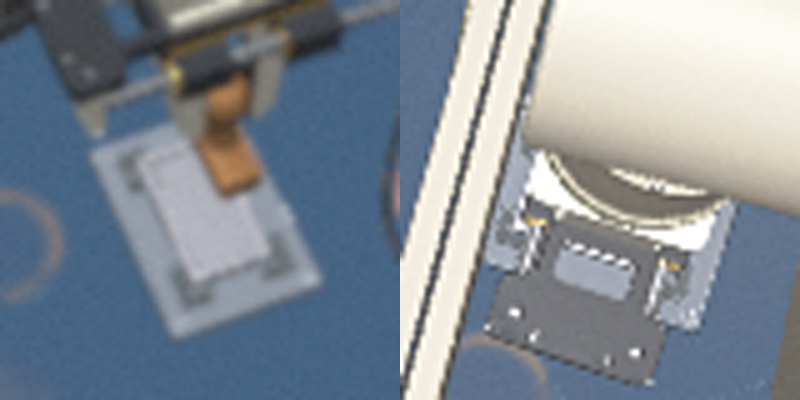

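>>> drive_tool(
  commands=[
    [-0.4,-0.05,-1,0,0,0],
    [-0.2,-0.02,-1,0,0,0],
    [0,0,-0.8,0,0,0],
    [0,0,-0.2,0,0,0],
    [0,0,0,0,0,0],
    [0,0,0,0,0,0],
  ],
)

```text
time: 15.88
tcp_pos: [496.0, -93.6, 97.0]
eef_rot: [3.141, -0.0, 1.226]
ft_force: [0.1, 1.2, 0.4]
finger_gap: 0.267
gripper_force: 25.0
```

```bash
cat > m.py <<'E'
from s import *
a=eyes.snapshot("side"); o=robot.get_obs(); t=o["tcp_pos"]; print(t.round(1),o["eef_rot"].round(4),round(o["time"],2))
cv2.imwrite("pics/side3.png",a[:,:,::-1])
z=t[2]-61.6
# foot silhouette only (brown pixels below neck) in side view
c="side"; q=proj(c,box(t[0],t[1],-.345,24,56,z,z+36)); x0,y0=np.floor(q.min(0)).astype(int)-4; x1,y1=np.ceil(q.max(0)).astype(int)+6
I=a[y0:y1,x0:x1].astype(float); D=I[:,:,0]-I[:,:,2]; fgD=np.percentile(D,90); 
S=np.clip((D+20)/(fgD+20),0,1); h,w=S.shape
def mod(p,zz):
    x,y,al=p[0]+B[c][0],p[1]+B[c][1],p[2]/100
    tt=np.linspace(0,2*np.pi,24,endpoint=False)
    nk=np.vstack([np.c_[x+r*np.cos(tt),y+r*np.sin(tt),np.full(24,zz+k)] for k,r in((20,9),(45,9))])
    kn=np.vstack([np.c_[x+13*np.cos(f)*np.cos(tt),y+13*np.cos(f)*np.sin(tt),np.full(24,zz+61+13*np.sin(f))] for f in np.linspace(-1.5,1.5,9)])
    return np.maximum.reduce([hullmask(c,P,x0,y0,w,h) for P in(nk,kn,box(x,y,al,24,56,zz,zz+20))])
k=int(proj(c,[t[0],t[1],z+30])[0][1])-y0   # ignore rows above (fingers)
cost=lambda p:np.mean((S-mod(p,z))[k:]**2)
g=np.array([t[0],t[1],-34.5])
r=minimize(cost,g,method="Nelder-Mead",options=dict(initial_simplex=[g,g+[5,0,0],g+[0,5,0],g+[0,0,8]],xatol=.05,fatol=1e-7))
print("stamp",r.x.round(1),r.fun,cost(g))
f=lambda i,x,y:cv2.resize(np.ascontiguousarray(i[y:y+100,x:x+130,::-1]),None,fx=6,fy=6,interpolation=cv2.INTER_CUBIC)
v=f(a,347-65,233-50)
def line(P,col): cv2.polylines(v,[np.round((proj(c,P)+.5-[282,183])*6).astype(np.int32)],True,col,1)
i=[0,1,3,2]; b=np.array([B[c][0],B[c][1]])
line(box(496.6+b[0],-92.9+b[1],-.345,48,84,8,18)[4:][i],(0,255,0))
line(box(r.x[0]+b[0],r.x[1]+b[1],r.x[2]/100,24,56,z,z+20)[:4][i],(0,0,255))
line(box(r.x[0]+b[0],r.x[1]+b[1],r.x[2]/100,24,56,z,z+20)[4:][i],(0,255,255))
cv2.imwrite("pics/g6.png",v)
E
python3 m.py
```

```text
[496.1 -93.7  97. ] [ 3.1409 -0.      1.2263] 15.93
stamp [500.3 -92.  -42.3] 0.022754431112908622 0.036263785656865236
```

View pics/g6.png

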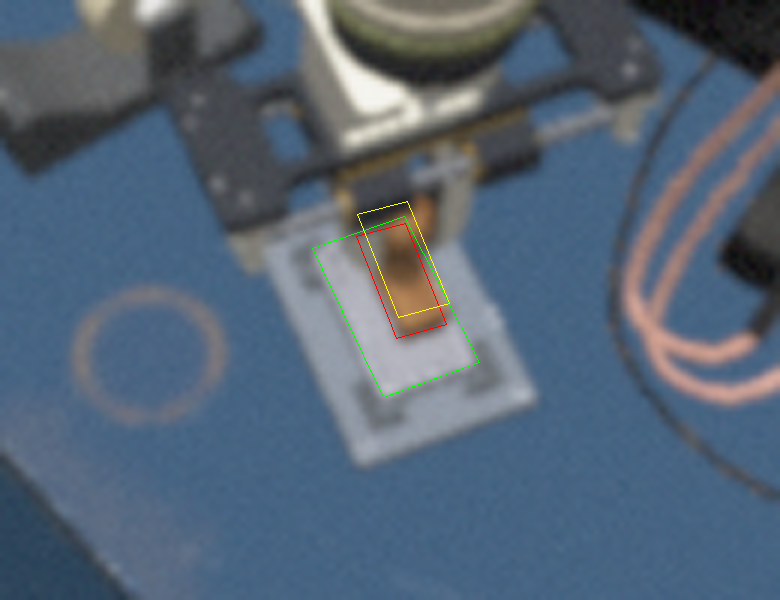

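The green outline matches the seated plate, with its lower corner at about (385,395). The foot's lower corners show at about (403,333) and (447,318), a few pixels off the fit. I'll refine it with a cleaner colour mask, numerically.

```bash
cat > m2.py <<'E'
from s import *
import sys
c="side"
def run(a,t,off):
    z=t[2]-61.6
    q=proj(c,box(t[0],t[1],-.345,24,56,z,z+20)); x0,y0=np.floor(q.min(0)).astype(int)-4; x1,y1=np.ceil(q.max(0)).astype(int)+4
    I=a[y0:y1,x0:x1].astype(float); F=np.log((I[:,:,0]+8)/(I[:,:,2]+8))
    k=int(proj(c,[t[0],t[1],z+22])[0][1])-y0
    G=F.copy(); pl=0.0; fg=np.percentile(F[k:],97); S=np.clip((F-pl)/(fg-pl),0,1); h,w=S.shape
    print("fg",fg.round(2)); 
    def mod(p):
        x,y,al=p[0]+B[c][0],p[1]+B[c][1],p[2]/100
        tt=np.linspace(0,2*np.pi,24,endpoint=False)
        nk=np.vstack([np.c_[x+10*np.cos(tt),y+10*np.sin(tt),np.full(24,z+kk)] for kk in(20,45)])
        return np.maximum(hullmask(c,nk,x0,y0,w,h),hullmask(c,box(x,y,al,24,56,z,z+20),x0,y0,w,h))
    W=np.zeros((h,w)); W[k:]=1
    cost=lambda p:np.sum(W*(S-mod(p))**2)/W.sum()
    g=np.array([*(t[:2]+off),-34.5])
    r=minimize(cost,g,method="Nelder-Mead",options=dict(initial_simplex=[g,g+[5,0,0],g+[0,5,0],g+[0,0,8]],xatol=.05,fatol=1e-7))
    g2=lambda p:cost([p[0],p[1],-34.5])
    r2=minimize(g2,g[:2],method="Nelder-Mead",options=dict(initial_simplex=[g[:2],g[:2]+[4,0],g[:2]+[0,4]]))
    print("free",r.x.round(1),r.fun.round(4),"yaw fixed",r2.x.round(1),r2.fun.round(4),"nominal",g.round(1),cost(g).round(4))
    return S,mod(g),k,W
S,M,k,W=run(cv2.imread("pics/side3.png")[:,:,::-1],np.array([496.1,-93.7,97.]),np.array([.27,.75]))
for r in range(max(k-3,0),len(S)): print("".join("%2d"%min(9,int(v*10)) for v in S[r])," |"," ".join("%d"%min(9,int(v*10)) for v in M[r]))
E
python3 m2.py
```

```text
fg 0.67
free [504.  -91.1 -61.4] 0.0315 yaw fixed [501.4 -90.3] 0.0427 nominal [496.4 -93.  -34.5] 0.0717
 0 0 0 0 0 1 1 0 0 1 2 6 8 9 9 9 8 4 2 0 0 0 0 0 0 0  | 0 0 0 0 0 9 9 9 9 9 9 9 9 9 9 9 9 5 0 0 0 0 0 0 0 0
 0 0 0 0 0 0 1 1 1 1 2 5 9 9 9 8 5 1 0 0 0 0 0 0 0 0  | 0 0 0 0 0 8 9 9 9 9 9 9 9 9 9 9 9 4 0 0 0 0 0 0 0 0
 0 0 0 0 0 0 0 1 1 1 3 5 7 8 8 7 5 1 0 0 0 0 0 0 0 0  | 0 0 0 0 0 4 9 9 9 9 9 9 9 9 9 9 9 3 0 0 0 0 0 0 0 0
 0 0 0 0 0 0 0 1 1 1 2 5 8 7 7 8 6 2 0 0 0 0 0 0 0 0  | 0 0 0 0 0 0 9 9 9 9 9 9 9 9 9 9 9 8 0 0 0 0 0 0 0 0
 0 0 0 0 0 0 0 0 1 2 3 6 8 8 8 8 7 4 1 0 0 0 0 0 0 0  | 0 0 0 0 0 0 4 9 9 9 9 9 9 9 9 9 9 9 3 0 0 0 0 0 0 0
 0 0 0 0 0 0 0 0 0 3 6 8 9 9 9 8 8 7 3 0 0 0 0 0 0 0  | 0 0 0 0 0 0 0 9 9 9 9 9 9 9 9 9 9 9 8 0 0 0 0 0 0 0
 0 0 0 0 0 0 0 0 0 3 7 9 9 9 8 8 9 8 5 2 0 0 0 0 0 0  | 0 0 0 0 0 0 0 4 9 9 9 9 9 9 9 9 9 9 9 3 0 0 0 0 0 0
 0 0 0 0 0 0 0 0 0 1 6 9 9 9 9 9 9 9 7 3 0 0 0 0 0 0  | 0 0 0 0 0 0 0 0 9 9 9 9 9 9 9 9 9 9 9 8 0 0 0 0 0 0
 0 0 0 0 0 0 0 0 0 0 3 8 9 9 9 9 9 9 9 5 2 0 0 0 0 0  | 0 0 0 0 0 0 0 0 5 9 9 9 9 9 9 9 9 9 9 9 3 0 0 0 0 0
 0 0 0 0 0 0 0 0 0 0 1
[... 681 characters left out ...]
 0 0 0 0 0 0 0 0 0 0 0 0 9 9 9 9 9 9 7 3 0 0 0 0 0 0
 0 0 0 0 0 0 0 0 0 0 0 0 0 0 1 1 0 0 0 0 0 0 0 0 0 0  | 0 0 0 0 0 0 0 0 0 0 0 0 5 9 9 8 4 0 0 0 0 0 0 0 0 0
 0 0 0 0 0 0 0 0 0 0 0 0 0 0 0 0 0 0 0 0 0 0 0 0 0 0  | 0 0 0 0 0 0 0 0 0 0 0 0 0 5 1 0 0 0 0 0 0 0 0 0 0 0
 0 0 0 0 0 0 0 0 0 0 0 0 0 0 0 0 0 0 0 0 0 0 0 0 0 0  | 0 0 0 0 0 0 0 0 0 0 0 0 0 0 0 0 0 0 0 0 0 0 0 0 0 0
 0 0 0 0 0 0 0 0 0 0 0 0 0 0 0 0 0 0 0 0 0 0 0 0 0 0  | 0 0 0 0 0 0 0 0 0 0 0 0 0 0 0 0 0 0 0 0 0 0 0 0 0 0
 0 0 0 0 0 0 0 0 0 0 0 0 0 0 0 0 0 0 0 0 0 0 0 0 0 0  | 0 0 0 0 0 0 0 0 0 0 0 0 0 0 0 0 0 0 0 0 0 0 0 0 0 0
 0 0 0 0 0 0 0 0 0 0 0 0 0 0 0 0 0 0 0 0 0 0 0 0 0 0  | 0 0 0 0 0 0 0 0 0 0 0 0 0 0 0 0 0 0 0 0 0 0 0 0 0 0
```

```bash
python3 - <<'E'
from s import *
a=cv2.imread("pics/side3.png")[:,:,::-1]
t=np.array([496.1,-93.7,97.]);z=35.4
q=proj("side",box(t[0],t[1],-.345,24,56,z,z+20)); x0,y0=np.floor(q.min(0)).astype(int)-4
P=box(t[0]+.3+1.1,t[1]+.75+.7,-.345,24,56,z,z+20)
print((proj("side",P)-[x0,y0]).round(1).tolist())
k=0
for r in range(14,32): print(r," ".join("%3d/%-3d"%(v[0],v[2]) for v in a[y0+r,x0+3:x0+24]))
E
```

```text
[[12.5, 27.1], [4.4, 10.4], [20.6, 24.1], [12.3, 7.7], [12.9, 23.5], [4.6, 6.7], [21.1, 20.6], [12.6, 3.9]]
14 167/175 172/181 161/168 152/151 139/133 131/121 126/109 116/90  101/61   96/51   96/52   95/51   93/49  100/56  124/87  141/126 146/157 150/170 153/173 149/170 146/169
15 168/178 171/179 172/178 166/173 160/161 143/135 131/102 127/80  114/63  106/53  103/50  103/51  106/56  112/58  137/82  149/114 155/148 147/165 150/172 150/171 151/173
16 165/175 168/177 173/184 174/183 170/178 154/150 136/109 135/77  133/68  123/63  116/59  114/59  118/61  128/66  145/76  160/108 159/136 151/157 148/170 150/171 146/171
17 168/179 170/180 174/185 174/184 175/184 164/167 141/129 140/87  147/74  149/75  139/70  135/66  136/69  145/70  156/76  164/94  174/134 165/156 153/167 147/168 151/172
18 172/181 176/186 176/186 178/188 176/186 170/179 149/149 142/107 152/82  168/83  164/81  162/78  158/77  158/76  162/76  163/84  172/117 166/141 155/161 147/167 150/171
19 167/178 175/185 177/188 176/188 181/191 173/186 161/164 143/129 151/94  168/83  176/86  176/86  171/83  167/80  166/81  166/83  168/97
[... 1385 characters left out ...]
 179/188 180/191
28 148/168 148/167 139/157 147/161 169/180 177/188 176/186 178/188 179/188 178/189 178/188 175/185 176/186 179/187 178/188 177/188 179/189 180/188 175/185 175/184 183/193
29 150/171 149/168 142/160 143/159 164/176 179/191 174/186 177/187 179/189 181/192 179/190 180/189 179/190 178/188 180/189 178/189 178/189 176/186 175/186 175/187 177/187
30 150/172 148/169 148/170 142/159 158/172 176/186 179/190 176/187 178/189 180/188 182/192 180/190 180/190 178/188 177/186 176/186 174/184 171/179 174/185 175/184 176/188
31 148/171 149/171 148/170 143/164 146/161 169/180 179/189 173/184 176/185 179/191 179/189 181/191 178/189 177/187 177/189 180/190 181/190 173/183 168/179 161/169 158/168
```

Brightness profiles across the foot match the nominal pose to within about a third of a pixel; its rounded edges misled the silhouette fit. I'll lower it to the final gap.

>>> drive_tool(
  commands=[
    [0,0,-0.4,0,0,0],
    [0,0,-0.4,0,0,0],
    [0,0,-0.3,0,0,0],
    [0,0,0,0,0,0],
    [0,0,0,0,0,0],
    [0,0,0,0,0,0],
    [0,0,0,0,0,0],
  ],
)

```text
time: 16.8
tcp_pos: [495.8, -93.6, 85.8]
eef_rot: [3.141, 0.0, 1.226]
ft_force: [0.1, -0.5, -0.7]
finger_gap: 0.264
gripper_force: 25.0
```

>>> drive_tool(
  commands=[
    [0.05,0,-0.1,0,0,0],
    [0,0,0,0,0,0],
    [0,0,0,0,0,0],
    [0,0,0,0,0,0],
    [0,0,0,0,0,0],
    [0,0,0,0,0,0],
  ],
)

```text
time: 17.55
tcp_pos: [496.2, -93.6, 84.6]
eef_rot: [-3.142, -0.0, 1.226]
ft_force: [-0.5, -0.4, 0.2]
finger_gap: 0.262
gripper_force: 25.0
```

```bash
python3 - <<'E'
from s import *
T={c:eyes.snapshot(c) for c in("top","side")}
o=robot.get_obs(); t=o["tcp_pos"]; print(t,o["ft_force"],o["joint_velocities"].round(3))
a=T["side"]; z=t[2]-61.6
b=np.array(B["side"])
P=box(t[0]+.3+b[0],t[1]+.75+b[1],-.345,24,56,z,z+20); J=box(496.6+b[0],-92.9+b[1],-.345,48,84,8,18)
for n,Q in (("foot bottom",P[[0,2]]),("plate top",J[[4,6]])): 
    m=Q.mean(0); p=proj("side",m)[0]; c=int(round(p[0])); r=int(round(p[1])); print(n,p.round(1),[tuple(map(int,(k,a[k,c,0],a[k,c,2]))) for k in range(r-4,r+5)])
for n in("plain_mid","dispenser_mid","tags_mid"): print(n,[(round(d["confidence"],2),np.round(d["location"])) for d in finder.recognise("side",n)[:1]])
E
```

```text
[496.2200784  -93.59414558  84.64239393] [-0.44492284  0.49403396 -0.73480823] [-0.001 -0.001  0.    -0.    -0.001 -0.001]
foot bottom [351.3 240.7] [(237, 174, 81), (238, 163, 83), (239, 130, 68), (240, 115, 87), (241, 137, 135), (242, 165, 174), (243, 176, 184), (244, 177, 186), (245, 178, 189)]
plate top [353.3 245.7] [(242, 175, 186), (243, 179, 189), (244, 180, 190), (245, 178, 190), (246, 152, 161), (247, 124, 136), (248, 131, 149), (249, 144, 165), (250, 150, 171)]
plain_mid [(0.55, array([ 405., -338.,    9.]))]
dispenser_mid [(0.64, array([482.,  87.,  36.]))]
tags_mid [(0.76, array([578.,  94.,  36.]))]
```

```bash
python3 -c "
from cell import robot
print(robot.close_job())"
```

```text
the job is handed in; nothing more can be done
None
```

The framed plate is seated frame up in the jig's pocket, and the stamp is held still and upright over the middle of the frame, about 5 mm above it by the arm's height reading; I handed the job in at about 18 s, and no verdict came back.

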